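# Cramp the second side onto a marquetry tray

## Robot

A 6-joint arm with a two-finger parallel gripper is mounted at the origin on the work surface. World frame = base frame: x ahead of the robot, y to its left, z up, the work surface at z = 0. Lengths are in m, angles in rad, forces in N, time in s.
With the tool pointing down it reaches from about 0.275 to 0.825 m from the base axis. Payload 4.9 kg.
Tool frame: the origin (TCP) lies midway between the tips of the shut fingers; the grasp point (between the pads) lies 19 mm behind it; z points along the fingers, y is the line along which they close (so a half turn about z gives the same grasp; the last joint's range is limited). The gripper opens to 85 mm and grips with 20 to 120 N. Pads are 22 mm wide; open, the fingers measure 114 mm over their backs; the gripper's body (76 mm by 85 mm) begins 54 mm behind the grasp point. The pads swing forward as they close: fully open they stand 13 mm farther back than shut.
Start: joints at [1.081, 0.326, -0.193, 1.052, 0, 1.437], TCP at [0.192, 0.516, 0.231] pointing down, gripper open.
Joint ranges: [-2.65, 2.65], [-0.97, 1.79], [-1.3, 1.35], [-1.93, 2.1], [-1.47, 1.37], [-3.14, 3.14]. Speed limits (rad/s): [2.57, 2.57, 3.14, 3.14, 3.14, 3.14].

## Interface

Orientations are given as a rotation vector (axis times angle).
In Python, from bench import manip, read_camera, camera_params gives the robot as it stands. The module is installed in compiled form; this text tells all that it offers.
- The arm moves only by the tool servo_tool, never from a script. Its argument "plan" is a list that holds one entry, the list of rows, each a list of 4 numbers: the shift along the world's x, y, z in m, then the turn about the world's z in rad. In form: [[[dx, dy, dz, turn], ...]]. A call has exactly 5 rows; each row is the pose to reach, as a shift and turn from the pose commanded when the call began; what a row does not reach only later rows make up. A row lasts 1/12 s, in which the tool goes at most 41.7 mm and 7.16 degrees, less where a joint would pass 70% of its speed; a pose out of reach is approached as far as the arm can. A call with a gripper value outside its range is refused whole. "grip" is the finger opening in m, from 0 to 0.0854, set as the call begins (left out, the last holds). The fingers move at their own pace and stop on an object; "grip_force" is the grip in N (left out, the last holds). Time passes only in rows, so rows that repeat a pose let the fingers close, or fill a call up. It gives the time, the measured TCP pose, the force, the opening and the grip force at its end, in the units of the state.
- manip.read_state(): the state, without advancing time (a new reading comes with each control period).
- read_camera(name): name is "side" or "top"; returns (picture, depth): 420x560x3 uint8, red, green, blue; 420x560 float32, m along the optical axis (not along the pixel's ray), 0 where there is no reading.
- camera_params(name): a dict with "intrinsics" (3x3 intrinsics, pixels), "extrinsics" (4x4, takes a point from world to camera coordinates). Camera axes: x right, y up, looking along -z (the intrinsics and any distortion apply to the point x, -y, -z); pixel columns grow to the right and rows downward; lengths in m; the calibration is good to about 2 mm. A picture is of the moment at which its call begins. camera_params takes no time and is no camera call.
- manip.sign_off(): hands the job in; it is judged then, once.
The state is a dict: "clock": time; "joints": joint angles; "qvel": joint speeds; "effort": joint torques, N m; "tcp_pos": TCP position; "tool_rot": TCP orientation; "wrist_force": force on the tool from outside, world axes, zero at the start; "moment": the same for the moment, N m; "width": finger opening in m; "grip_force": force on a finger pad.
Only numpy, scipy, OpenCV 4.12 (cv2) and the standard library are available. Lean on these libraries where they do the work, as an engineer would, in place of code of your own. Each camera call takes 0.05 s, during which the arm holds its last target. There are 200 camera calls.

## Task

Stand the loose pale tray side on edge on the glue-up board, in the gap between the tray's bare long edge and the rubber-faced jaw, its ends level with the ends of the tray. Then work the red ratchet lever back and forth until the jaw has pushed the side and the tray right home against the fence and nips them firmly: stop once the lever handle takes about 8 N to pull, do not go beyond about 12 N or the wood is bruised, and let go with the cramp holding. Move the jaw by the lever only, and leave the dark side and the other things lying about where they are.

Things in the scene. Friction and masses are not known exactly. Their poses are not given: they have to be found in the camera images.
- cramp_board: Plywood glue-up board fixed to the bench, 280 (x) x 440 (y) x 18 mm, a wooden fence at its +y end, a green ratchet cramp at its -y end; origin on its underside near the middle, x and y along its edges. Between fence and jaw the tray lies loose: marquetry floor 200 x 135 x 12 mm, one pale side (15 mm thick, 45 mm tall) already glued on at the fence, bare long edge facing the jaw.
- seat (a point): Where the middle of the pale side's underside belongs with all pushed home (board x 0, y 37.5 mm; z = board top, 18 mm); axes as the board's. At the start the tray lies 0.5 to 9 mm short of the fence, its bare edge at seat y +7 to -1.5 mm: set the side down about 12 mm short of the seat, towards the jaw (-y); the jaw then pushes side and tray home.
- tray_side: The loose pale tray side: straight beech strip 200 (x) x 15 (y) x 45 mm tall (z), about 0.1 kg, standing on edge on the bench; origin at the centre of its underside. The tray floor (12 mm) and the jaw (14 mm) are lower than it: held by its top 26 mm, the fingers clear both when it stands on the board.
- jaw: Jaw, 120 mm wide, up to 14 mm above the board, driven along the board's +y by rack and wheel, 2.5 mm a tooth, never back; origin at the foot of the middle of its rubber cushion's free face (unsqueezed), axes as the board's. At the start this face is 30 to 48 mm in -y of the seat. Once all is home the rubber is squeezed: each tooth then adds roughly 3 N at the handle.
- lever (a joint): Angle of the red lever, rad, end stops -0.8 and 0.8; at 0 it points along the board's -x from the shaft. Growing (clockwise from above, handle to +y) drives wheel and jaw, 12 mm per rad. Falling is the idle return: the pawl clicks over the teeth, 0.209 rad each, a second pawl holds the wheel; up to one tooth is lost at each reversal. Free swing: 1 to 1.5 N. Let go, the cramp holds.
- handle (a point): Middle of the upright black handle on the lever's end, 160 mm from the shaft: a round vertical grip 25 mm thick, from 62 to 115 mm above the bench (this point at 89 mm). It moves with the lever.
- dark_side: Bystander: a dark walnut tray side of the same size as the pale one, for another tray; origin at the centre of its underside.
- pin_tin: Bystander: small yellow pin box, 30 x 44 x 18 mm, on the board behind the jaw; origin under its centre.
- glue_bottle: Bystander: white closed glue bottle, 60 mm across, 160 mm tall, left of the board.
- tub: Bystander: grey plastic tub, 90 mm across, 60 mm tall, right of the board.
- hammer: Bystander: hammer with wooden handle, lying right of the board.
- marker: Bystander: white and blue marker pen, 140 mm long, far left.
- fence (a point): Foot of the middle of the fence's face, at board y 195 mm, on the board's top; the tray's glued-on side ends up flat against this face.
- shaft (a point): On the vertical shaft of wheel and lever (board x 18, y -150 mm), at the lever's underside, 51.5 mm above the bench; axes as the board's. The steel ratchet wheel below it is 100 mm across with 30 saw teeth, 37 to 47 mm above the bench.
There are look-alikes about, which are no part of the job. What is shaped like the tray_side but orange or purple is not meant.

How it is judged:
On the way, in this order (a step that is already met when the one before it is completed fails the run):
1. the pale side stands on the board in the gap between tray and jaw, along the tray's edge, let go (angle between tray_side's own z axis and vertical below 0.06 rad and height (world z) of tray_side between 0.0165 and 0.022 m and angle between the x axis of tray_side and the x axis of cramp_board, either way round below 0.06 rad and x of tray_side in the frame of seat between -0.012 and 0.012 m and y of tray_side in the frame of seat between -0.035 and 0.004 m and contact force between the fingers and tray_side below 0.1 N), for 0.2 s.
2. the jaw, driven by the lever, nips the side firmly (contact force between jaw and tray_side above 30 N), for 0.3 s.
At the end, for the whole second after the job is handed in: The pale side stands upright on the board within 10 mm of its seat along the tray and 4 mm across, square within 0.06 rad; the jaw, held by the cramp alone with the lever at rest, presses it with 30 to 150 N (about 8 N at the handle, 12 N at most) (angle between tray_side's own z axis and vertical below 0.06 rad and height (world z) of tray_side between 0.0165 and 0.022 m and angle between the x axis of tray_side and the x axis of cramp_board, either way round below 0.06 rad and x of tray_side in the frame of seat between -0.01 and 0.01 m and y of tray_side in the frame of seat between -0.004 and 0.005 m and contact force between jaw and tray_side between 30 and 150 N and velocity of joint lever between -0.05 and 0.05 rad/s); the robot touches nothing.
It fails at once if the jaw presses the side with more than 170 N (over about 13.5 N at the handle): bruised wood (contact force between jaw and tray_side above 170 N).
It fails at once if the fingers push the jaw itself (over 10 N) (contact force between the fingers and jaw above 10 N).
It fails at once if a bystander is moved by more than 30 mm (distance of any of dark_side, pin_tin, glue_bottle, tub, hammer, marker from where it was at the start of the episode above 0.03 m).
It also fails if it takes over 72 s, if anything falls off the work surface, if the arm or the gripper's body presses on something with over 40 N, if the wrist force passes 120 N, or if a joint passes its speed limit or range.

## Working session

There is one attempt and no reset: what is moved stays moved. The work goes in short steps, Python scripts to look and compute and a tool call to move; the robot and the scene stay as the last step left them, time stands still between calls to the robot, and variables do not carry over. Pictures are saved under pics/ and viewed, at most 10 in all, crops included, and the job is handed in when it is done.

Besides the shell and the picture viewer there is one more tool, called after ">>>" in YAML: its name, and indented under it one key for each argument. servo_tool: Moves the arm, as the interface text tells. Its arguments: {"type":"object","properties":{"plan":{"type":"array"},"grip":{"type":"number"},"grip_force":{"type":"number"}},"required":["plan"]}

```bash
mkdir -p pics
cat > h.py <<'E'
import numpy as np, cv2
from bench import manip, read_camera, camera_params
def grab(n,f):
    p,d=read_camera(n); cv2.imwrite(f'pics/{f}.png',p[:,:,::-1]); np.save(f'pics/{f}.npy',d); return p,d
def pt(n,u,v,z=None,d=None):
    c=camera_params(n);K=c['intrinsics'];E=c['extrinsics'];R=E[:3,:3];t=E[:3,3]
    r=np.array([(u-K[0,2])/K[0,0],-(v-K[1,2])/K[1,1],-1.])
    o=-R.T@t; w=R.T@r
    s=(z-o[2])/w[2] if z is not None else d
    return o+s*w
E
python3 -c "
from h import *
for n in('side','top'):
    p,d=grab(n,n+'0');c=camera_params(n);print({k:np.round(v,3).tolist() if not isinstance(v,str) else v for k,v in c.items()})
print(manip.read_state())"
```

```text
{'intrinsics': [[390.849, 0.0, 284.889], [0.0, 390.849, 206.809], [0.0, 0.0, 1.0]], 'extrinsics': [[-1.0, -0.03, -0.008, 0.538], [0.018, -0.767, 0.641, -0.069], [-0.025, 0.641, 0.767, -1.478], [0.0, 0.0, 0.0, 1.0]]}
{'intrinsics': [[497.647, 0.0, 287.025], [0.0, 497.647, 212.324], [0.0, 0.0, 1.0]], 'extrinsics': [[0.018, -1.0, -0.013, 0.013], [0.993, 0.016, 0.118, -0.574], [-0.118, -0.015, 0.993, -1.756], [0.0, 0.0, 0.0, 1.0]]}
{'clock': 0.1, 'joints': array([ 1.08078529e+00,  3.26838656e-01, -1.93472798e-01,  1.05201552e+00,
        5.24134235e-05,  1.43661111e+00]), 'qvel': array([ 1.06217573e-03, -2.43012611e-03,  2.62225785e-03,  1.42166461e-05,
       -6.40584746e-04,  6.42980663e-04]), 'effort': array([ 3.66244749e-04, -4.44239366e+01,  2.63037050e+01,  7.89756799e-03,
       -1.98900748e-04,  2.41694477e-05]), 'tcp_pos': array([0.19132167, 0.5150998 , 0.23060129]), 'tool_rot': array([-5.55893836e-01, -3.09149076e+00,  2.26252320e-03]), 'wrist_force': array([-0.38033405, -0.21954911, -0.28582475]), 'moment': array([-0.01853342,  0.04734994, -0.01832857]), 'grip_force': 0.0, 'width': 0.08558829211917703}
```

View pics/top0.png

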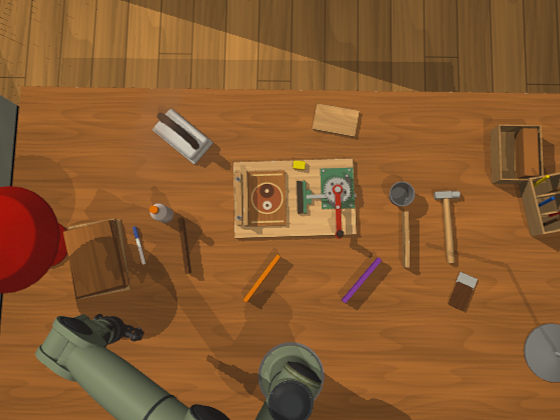

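View pics/side0.png

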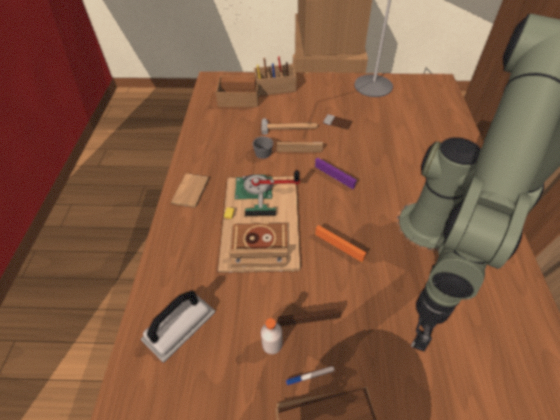

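Top view: the candidates for the pale side are the tan strip (407,238), the orange one (262,278), the purple one (361,280), the dark walnut one (185,245) and the tan block (336,120). By its description the tan strip at (407,238) is the one; I'll check it in a crop.

```bash
python3 -c "
from h import *
p=cv2.imread('pics/top0.png')
a=p[145:280,225:425];cv2.imwrite('pics/c1.png',cv2.resize(a,None,fx=4,fy=4,interpolation=cv2.INTER_CUBIC)[:600])
"
```

```text
(no output)
```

View pics/c1.png

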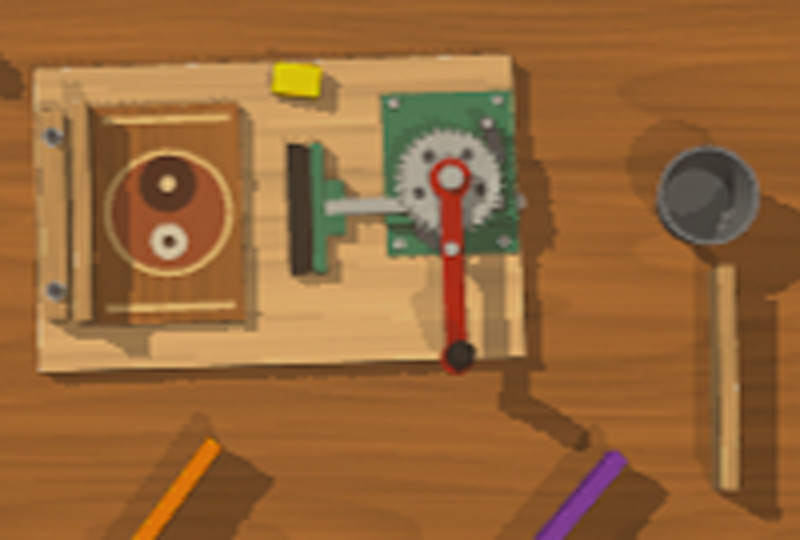

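The crop shows a plain beech strip, top face from crop (724,266) to (731,490), beside the tub. It is the only pale one, so that's the tray_side. Board corners are at crop (34,69), (513,56), (525,356) and (40,372). The shaft is at (451,177) and the handle top at (459,355).

```bash
cat >> h.py <<'E'
def cloud(n,d):
    v,u=np.nonzero(d>0); c=camera_params(n);K=c['intrinsics'];E=c['extrinsics'];z=d[v,u]
    P=np.stack([(u-K[0,2])/K[0,0]*z,-(v-K[1,2])/K[1,1]*z,-z],1)
    return (P-E[:3,3])@E[:3,:3]
def box(P,lo,hi): return P[((P>lo)&(P<hi)).all(1)]
def rect(P):
    r=cv2.minAreaRect(P[:,:2].astype(np.float32)*1000); return [np.round(x,1) for x in r],len(P),P[:,2].mean().round(4)
E
python3 -c "
from h import *
f=lambda a,b,z:pt('top',225+(a+.5)/4-.5,145+(b+.5)/4-.5,z)
for q in [(34,69),(513,56),(525,356),(40,372)]: print('board',f(*q,.018).round(4))
print('shaft',f(451,177,.058),'handle',f(459,355,.115))
for q in [(724,266),(731,490)]: print('side',f(*q,.045).round(4))
print('jaw face',f(288,144,.032),f(290,274,.032)); print('tray edge',f(240,103,.03),f(246,324,.03))
for n in('top','side'):
    P=cloud(n,np.load(f'pics/{n}0.npy'))
    a=f(727,378,.045)
    print(n,rect(box(P,[a[0]-.13,a[1]-.03,.036],[a[0]+.115,a[1]+.03,.055])))
    m=f(280,213,.018)
    B=box(P,[m[0]-.16,m[1]-.24,.010],[m[0]+.16,m[1]+.24,.024]);print(n,'board',rect(B))
    J=box(P,[m[0]-.1,m[1]-.08,.027],[m[0]+.1,m[1]+.03,.037]);print(n,'jaw+',rect(J))
"
```

```text
board [0.7596 0.225  0.018 ]
board [ 0.7783 -0.2148  0.018 ]
board [ 0.5026 -0.2262  0.018 ]
board [0.4808 0.2111 0.018 ]
shaft [ 0.65824567 -0.15516118  0.058     ] handle [ 0.49499049 -0.15791012  0.115     ]
side [ 0.5839 -0.3998  0.045 ]
side [ 0.3855 -0.4038  0.045 ]
jaw face [ 0.69064112 -0.0096002   0.032     ] [ 0.57196494 -0.01322716  0.032     ]
tray edge [0.72821754 0.03466937 0.03      ] [0.52633106 0.02559261 0.03      ]
top ([array([ 485.6, -404.2]), array([199.4,  18. ]), np.float64(0.3)], 248, np.float64(0.0438))
top board ([array([626. ,  -2.3]), array([454.3, 309.9]), np.float64(88.8)], 4770, np.float64(0.0171))
top jaw+ ([array([610.4, -30.1]), array([ 91.6, 175.6]), np.float64(78.6)], 279, np.float64(0.0313))
side ([array([ 488.2, -403.2]), array([193.1,  21.8]), np.float64(0.5)], 183, np.float64(0.0451))
side board ([array([633.4,  -8. ]), array([297.7, 464.3]), np.float64(0.3)], 3230, np.float64(0.0199))
side jaw+ ([array([608.7, -29.6]), array([ 87.6, 174.5]), np.float64(75.0)], 280, np.float64(0.0328))
```

>>> servo_tool:
  plan:
    - [[0.012,-0.038,0,0.074],[0.024,-0.076,0,0.148],[0.036,-0.114,0,0.222],[0.048,-0.152,0,0.296],[0.06,-0.19,0,0.37]]

```text
clock: 0.52
tcp_pos: [0.2513, 0.3237, 0.2308]
tool_rot: [0.03, -3.141, 0.001]
wrist_force: [1.5, -0.3, 0.5]
width: 0.0855
grip_force: 0.0
```

```bash
python3 -c "
from h import *
s=manip.read_state();print(s['joints'].round(3),s['tcp_pos'],s['tool_rot'])"
```

```text
[ 0.73   0.066 -0.524  0.982 -0.     0.711] [0.25132083 0.32369464 0.23084399] [ 2.97191997e-02 -3.14105938e+00  1.06012962e-03]
```

>>> servo_tool:
  plan:
    - [[0.012,-0.037,0,0],[0.024,-0.074,0,0],[0.036,-0.111,0,0],[0.048,-0.148,0,0],[0.06,-0.185,0,0]]

```text
clock: 0.93
tcp_pos: [0.3114, 0.1389, 0.2313]
tool_rot: [-0.023, 3.141, 0.0]
wrist_force: [0.6, -0.4, 0.7]
width: 0.0853
grip_force: 0.0
```

>>> servo_tool:
  plan:
    - [[0.012,-0.037,0,0],[0.024,-0.074,0,0],[0.036,-0.111,0,0],[0.048,-0.148,0,0],[0.06,-0.185,0,0]]

```text
clock: 1.35
tcp_pos: [0.3714, -0.0464, 0.2312]
tool_rot: [-0.021, 3.141, 0.0]
wrist_force: [-0.2, 1.2, -0.1]
width: 0.0856
grip_force: 0.0
```

>>> servo_tool:
  plan:
    - [[0.012,-0.037,0,0],[0.024,-0.074,0,0],[0.036,-0.111,0,0],[0.048,-0.148,0,0],[0.06,-0.185,0,0]]

```text
clock: 1.77
tcp_pos: [0.4315, -0.2313, 0.2309]
tool_rot: [0.021, -3.141, -0.001]
wrist_force: [-0.1, 0.3, -0.1]
width: 0.0854
grip_force: 0.0
```

>>> servo_tool:
  plan:
    - [[0.012,-0.037,0,0],[0.024,-0.074,0,0],[0.036,-0.111,0,0],[0.048,-0.148,0,0],[0.055,-0.17,-0.01,0]]

```text
clock: 2.18
tcp_pos: [0.4878, -0.4039, 0.2221]
tool_rot: [-0.019, 3.139, -0.005]
wrist_force: [-0.1, -0.0, 0.6]
width: 0.0853
grip_force: 0.0
```

>>> servo_tool:
  plan:
    - [[0,0,-0.03,0],[0,0,-0.06,0],[0,0,-0.09,0],[0,0,-0.12,0],[0,0,-0.12,0]]

```text
clock: 2.6
tcp_pos: [0.483, -0.396, 0.0945]
tool_rot: [0.022, -3.133, -0.013]
wrist_force: [-0.2, 0.8, -0.5]
width: 0.0853
grip_force: 0.0
```

```bash
python3 -c "
from h import *
s=manip.read_state();print(s['joints'].round(3),s['tcp_pos'],s['tool_rot'])
p,d=grab('top','t1');cv2.imwrite('pics/c2.png',cv2.resize(p[190:290,340:460],None,fx=5,fy=5,interpolation=cv2.INTER_CUBIC))"
```

```text
[-0.805  0.584 -0.153  0.846 -0.    -0.819] [ 0.48299699 -0.39595776  0.09450243] [ 0.02186963 -3.13349926 -0.01314333]
```

View pics/c2.png

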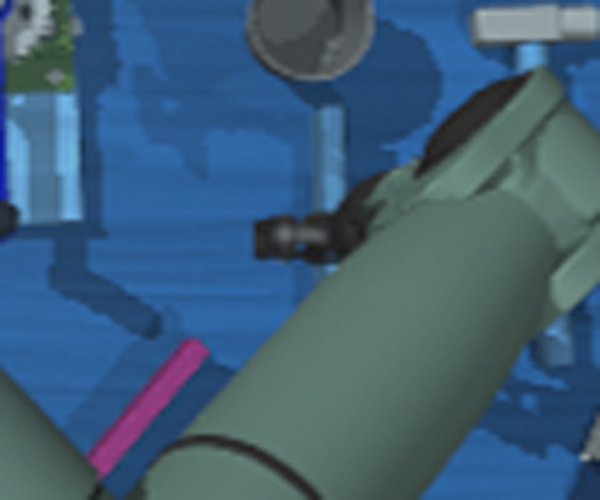

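The crop (channels swapped) shows the open gripper over the middle of the strip near (325,235), with the fingers along y on either side. I'll descend.

>>> servo_tool:
  plan:
    - [[0,0,-0.015,0],[0,0,-0.03,0],[0,0,-0.045,0],[0,0,-0.06,0],[0,0,-0.07,0]]

```text
clock: 3.07
tcp_pos: [0.4874, -0.4001, 0.0323]
tool_rot: [-0.022, 3.14, -0.002]
wrist_force: [-0.4, -0.6, -0.6]
width: 0.0853
grip_force: 0.0
```

>>> servo_tool:
  plan:
    - [[0,0,0,0],[0,0,0,0],[0,0,0,0],[0,0,0,0],[0,0,0,0]]

```text
clock: 3.48
tcp_pos: [0.4872, -0.4, 0.0325]
tool_rot: [-0.022, 3.14, -0.002]
wrist_force: [0.3, 0.3, 0.1]
width: 0.0855
grip_force: 0.0
```

>>> servo_tool:
  plan:
    - [[-0.001,-0.003,-0.004,0],[-0.001,-0.003,-0.008,0],[-0.001,-0.003,-0.012,0],[-0.001,-0.003,-0.012,0],[-0.001,-0.003,-0.012,0]]

```text
clock: 3.9
tcp_pos: [0.4852, -0.4021, 0.0186]
tool_rot: [0.022, -3.141, -0.002]
wrist_force: [-0.3, -0.7, 0.4]
width: 0.0853
grip_force: 0.0
```

>>> servo_tool:
  plan:
    - [[0,0,0,0],[0,0,0,0],[0,0,0,0],[0,0,0,0],[0,0,0,0]]
  grip: 0.005
  grip_force: 40

```text
clock: 4.32
tcp_pos: [0.4856, -0.4025, 0.0194]
tool_rot: [-0.022, 3.141, -0.0]
wrist_force: [-0.8, -0.0, 0.0]
width: 0.0255
grip_force: 0.0
```

>>> servo_tool:
  plan:
    - [[0,0,0,0],[0,0,0,0],[0,0,0,0],[0,0,0,0],[0,0,0,0]]

```text
clock: 4.73
tcp_pos: [0.4856, -0.4025, 0.0194]
tool_rot: [-0.022, 3.141, -0.0]
wrist_force: [-0.2, 0.6, 0.2]
width: 0.0144
grip_force: 44.5
```

>>> servo_tool:
  plan:
    - [[0,0,0.02,0],[0,0,0.05,0],[0,0,0.085,0],[0,0,0.12,0],[0,0,0.15,0]]

```text
clock: 5.15
tcp_pos: [0.4856, -0.4024, 0.1713]
tool_rot: [-0.022, 3.141, -0.001]
wrist_force: [-0.1, 0.3, -1.5]
width: 0.0139
grip_force: 44.3
```

>>> servo_tool:
  plan:
    - [[0.006,0.018,0,0.006],[0.016,0.045,0,0.012],[0.026,0.075,0,0.018],[0.036,0.105,0,0.025],[0.046,0.135,0,0.032]]

```text
clock: 5.57
tcp_pos: [0.5315, -0.266, 0.1691]
tool_rot: [0.072, -3.14, -0.001]
wrist_force: [1.1, -0.5, -0.9]
width: 0.0145
grip_force: 44.3
```

>>> servo_tool:
  plan:
    - [[0.01,0.03,0,0],[0.02,0.06,0,0],[0.03,0.09,0,0],[0.04,0.12,0,0],[0.05,0.15,0,0]]

```text
clock: 5.98
tcp_pos: [0.5816, -0.1158, 0.1691]
tool_rot: [0.072, -3.14, -0.0]
wrist_force: [-0.7, -0.6, -0.7]
width: 0.0138
grip_force: 44.3
```

>>> servo_tool:
  plan:
    - [[0.01,0.03,0,0],[0.02,0.06,0,0],[0.03,0.09,0,0],[0.04,0.118,0,0],[0.046,0.132,0,0]]

```text
clock: 6.4
tcp_pos: [0.6279, 0.0181, 0.169]
tool_rot: [0.078, -3.14, -0.002]
wrist_force: [0.4, -0.4, -1.0]
width: 0.0143
grip_force: 44.3
```

>>> servo_tool:
  plan:
    - [[0,0,-0.02,0],[0,0,-0.045,0],[0,0,-0.07,0],[0,0,-0.08,0],[0,0,-0.08,0]]

```text
clock: 6.82
tcp_pos: [0.625, 0.0145, 0.0862]
tool_rot: [0.072, -3.135, -0.001]
wrist_force: [-1.3, 0.0, -1.3]
width: 0.0138
grip_force: 44.3
```

>>> servo_tool:
  plan:
    - [[0,0,0,0],[0,0,0,0],[0,0,0,0],[0,0,0,0],[0,0,0,0]]

```text
clock: 7.23
tcp_pos: [0.6283, 0.0144, 0.0905]
tool_rot: [-0.072, 3.139, -0.0]
wrist_force: [0.7, 0.1, -0.0]
width: 0.0139
grip_force: 44.3
```

```bash
python3 -c "
from h import *
a,_=grab('top','t2');b,_=grab('side','s2')
f=lambda x:cv2.resize(x,None,fx=4,fy=4,interpolation=cv2.INTER_CUBIC)[:,:,::-1]
cv2.imwrite('pics/c3.png',np.hstack([f(a[150:250,230:330]),f(b[170:270,215:315])]))"
```

```text
(no output)
```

View pics/c3.png

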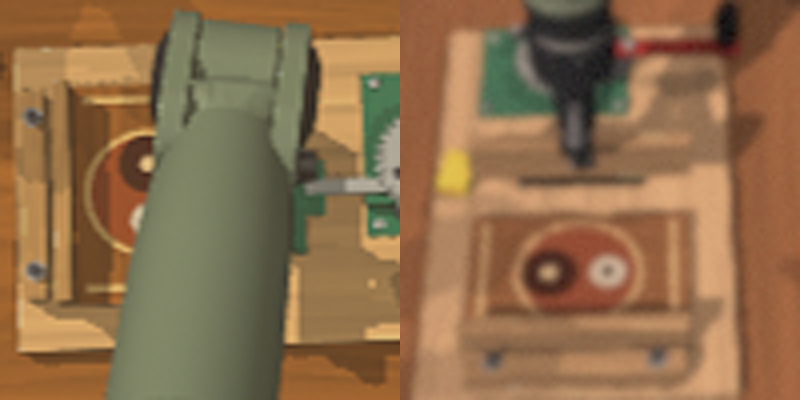

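The right half (side camera) shows the held strip just behind the tray edge, with its ends at columns ~473 to 693, level with the tray ends. I'll lower it.

>>> servo_tool:
  plan:
    - [[0,0,-0.01,0],[0,0,-0.02,0],[0,0,-0.03,0],[0,0,-0.04,0],[0,0,-0.045,0]]

```text
clock: 7.75
tcp_pos: [0.6261, 0.0147, 0.0417]
tool_rot: [0.072, -3.138, -0.001]
wrist_force: [-1.1, -0.3, -2.0]
width: 0.0145
grip_force: 44.3
```

>>> servo_tool:
  plan:
    - [[0,0,-0.001,0],[0,0,-0.003,0],[0,0,-0.005,0],[0,0,-0.007,0],[0,0,-0.007,0]]

```text
clock: 8.17
tcp_pos: [0.628, 0.0145, 0.0376]
tool_rot: [-0.073, 3.14, -0.0]
wrist_force: [-0.9, -0.6, -0.9]
width: 0.0141
grip_force: 44.3
```

>>> servo_tool:
  plan:
    - [[0,0,0,0],[0,0,0,0],[0,0,0,0],[0,0,0,0],[0,0,0,0]]

```text
clock: 8.58
tcp_pos: [0.6276, 0.0146, 0.0373]
tool_rot: [-0.073, 3.141, -0.0]
wrist_force: [0.7, 0.7, -1.1]
width: 0.0141
grip_force: 44.3
```

```bash
python3 -c "
from h import *
b,_=grab('side','s3')
cv2.imwrite('pics/c4.png',cv2.resize(b[160:270,205:315,::-1],None,fx=5,fy=5,interpolation=cv2.INTER_CUBIC))"
```

```text
(no output)
```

View pics/c4.png

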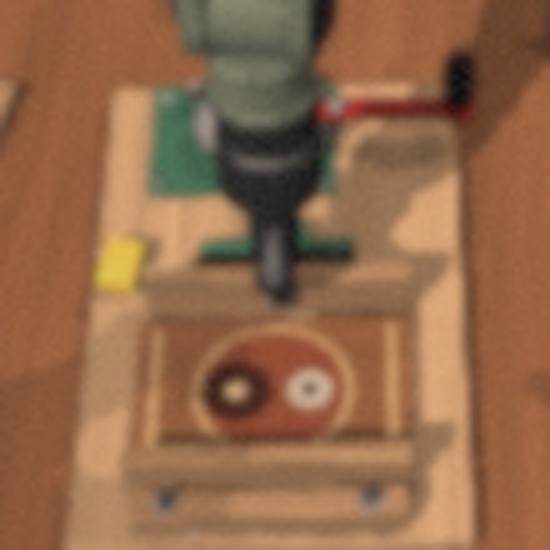

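The strip stands in the gap between the jaw (200–350, 250) and the tray edge (150–412, 320), roughly level with the tray ends. I'll set it down and release.

>>> servo_tool:
  plan:
    - [[0,0,-0.001,0],[0,0,-0.001,0],[0,0,-0.001,0],[0,0,-0.001,0],[0,0,-0.001,0]]

```text
clock: 9.05
tcp_pos: [0.6276, 0.0146, 0.0374]
tool_rot: [-0.073, 3.14, -0.0]
wrist_force: [-3.6, 0.2, 6.2]
width: 0.0142
grip_force: 45.3
```

>>> servo_tool:
  plan:
    - [[0,0,0,0],[0,0,0,0],[0,0,0,0],[0,0,0,0],[0,0,0,0]]
  grip: 0.045

```text
clock: 9.47
tcp_pos: [0.6276, 0.0146, 0.0361]
tool_rot: [0.073, -3.141, -0.0]
wrist_force: [-0.6, -0.8, -0.2]
width: 0.0449
grip_force: 0.0
```

>>> servo_tool:
  plan:
    - [[0,0,0.01,0],[0,0,0.03,0],[0,0,0.06,0],[0,0,0.1,0],[0,0,0.14,0]]

```text
clock: 9.88
tcp_pos: [0.6266, 0.0146, 0.1777]
tool_rot: [0.072, -3.139, -0.0]
wrist_force: [0.2, 0.9, -0.4]
width: 0.0451
grip_force: 0.0
```

>>> servo_tool:
  plan:
    - [[-0.02,-0.025,0,0],[-0.04,-0.055,0,0],[-0.06,-0.085,0,0],[-0.08,-0.115,0,0],[-0.1,-0.14,0,0]]

```text
clock: 10.3
tcp_pos: [0.5268, -0.127, 0.1773]
tool_rot: [-0.072, 3.14, -0.002]
wrist_force: [0.1, -0.1, -0.3]
width: 0.0451
grip_force: 0.0
```

>>> servo_tool:
  plan:
    - [[-0.03,-0.015,0,0],[-0.06,-0.025,0,0],[-0.1,-0.03,0,0],[-0.13,-0.03,0,0],[-0.13,-0.03,0,0]]

```text
clock: 10.72
tcp_pos: [0.3915, -0.1541, 0.1761]
tool_rot: [0.068, -3.136, -0.003]
wrist_force: [1.1, 1.1, 0.0]
width: 0.0454
grip_force: 0.0
```

```bash
python3 -c "
from h import *
a,_=grab('top','t4');b,d=grab('side','s4')
P=cloud('side',d);print(rect(box(P,[.49,-.01,.05],[.76,.05,.075])))
f=lambda x:cv2.resize(x,None,fx=4,fy=4,interpolation=cv2.INTER_CUBIC)[:,:,::-1]
cv2.imwrite('pics/c5.png',np.hstack([f(a[145:255,230:360]),f(b[170:280,235:300])])[:600,:800])"
```

```text
([array([631.1,  14.8]), array([195.7,  22.3]), np.float64(2.4)], 303, np.float64(0.062))
```

View pics/c5.png

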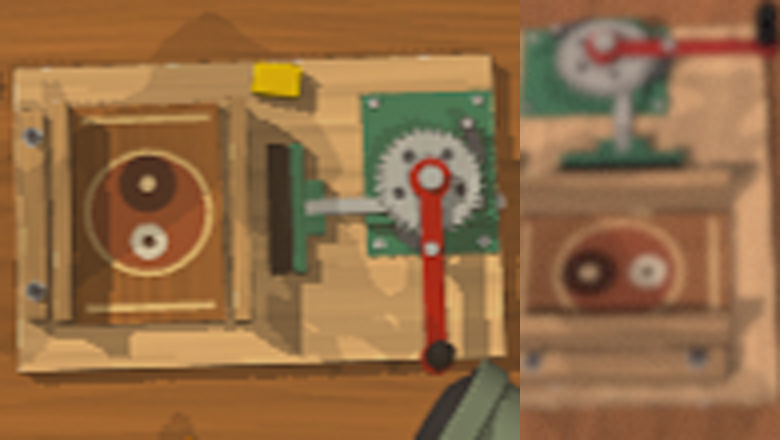

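The strip stands square in the gap, ends level with the tray (top crop rows 98–322 against 105–323). The handle top is at (439,354), not moved. Next I'll go over the handle, lower the fingers and close gently to find its centre.

>>> servo_tool:
  plan:
    - [[0.025,-0.001,0,0],[0.05,-0.002,0,0],[0.075,-0.003,0,0],[0.1,-0.004,0,0],[0.103,-0.004,0,0]]

```text
clock: 11.23
tcp_pos: [0.5062, -0.1601, 0.1769]
tool_rot: [-0.076, 3.136, -0.003]
wrist_force: [0.4, -0.9, 0.1]
width: 0.045
grip_force: 0.0
```

>>> servo_tool:
  plan:
    - [[0,0,-0.01,0],[0,0,-0.03,0],[0,0,-0.05,0],[0,0,-0.07,0],[0,0,-0.08,0]]

```text
clock: 11.65
tcp_pos: [0.4985, -0.1584, 0.0936]
tool_rot: [0.073, -3.137, -0.003]
wrist_force: [-0.8, -0.4, 0.1]
width: 0.0448
grip_force: 0.0
```

>>> servo_tool:
  plan:
    - [[0,0,-0.01,0],[0,0,-0.022,0],[0,0,-0.022,0],[0,0,-0.022,0],[0,0,-0.022,0]]

```text
clock: 12.07
tcp_pos: [0.501, -0.1597, 0.075]
tool_rot: [-0.073, 3.14, -0.001]
wrist_force: [0.0, -0.4, 0.3]
width: 0.0451
grip_force: 0.0
```

>>> servo_tool:
  plan:
    - [[0,0,0,0],[0,0,0,0],[0,0,0,0],[0,0,0,0],[0,0,0,0]]
  grip: 0.02
  grip_force: 20

```text
clock: 12.48
tcp_pos: [0.5013, -0.1597, 0.0752]
tool_rot: [-0.073, 3.139, -0.001]
wrist_force: [-1.0, 0.7, 6.3]
width: 0.0246
grip_force: 20.9
```

>>> servo_tool:
  plan:
    - [[0,0,0,0],[0,0,0,0],[0,0,0,0],[0,0,0,0],[0,0,0,0]]

```text
clock: 12.9
tcp_pos: [0.5013, -0.1597, 0.0752]
tool_rot: [-0.073, 3.139, -0.001]
wrist_force: [-0.2, 0.5, 4.8]
width: 0.0245
grip_force: 20.9
```

```bash
cat > arc.py <<'E'
import numpy as np
def seg(a,b,n=5,yaw=.046,r=.16):
    P=lambda t:np.array([-r*np.cos(t-yaw),r*np.sin(t-yaw)])
    print(f'{a}->{b}',[[*np.round(P(t)-P(a),3).tolist(),0,round(float(a-t),3)] for t in np.linspace(a,b,n+1)[1:]])
E
python3 -c "
from arc import *
seg(0,.45);seg(.45,.75)
for a,b in[(.75,.25),(.25,-.25),(-.25,-.75),(-.75,-.25),(-.25,.25),(.25,.75)]:seg(a,b)"
```

```text
0->0.45 [[-0.0, 0.014, 0, -0.09], [0.001, 0.029, 0, -0.18], [0.004, 0.043, 0, -0.27], [0.008, 0.057, 0, -0.36], [0.013, 0.07, 0, -0.45]]
0.45->0.75 [[0.004, 0.009, 0, -0.06], [0.009, 0.017, 0, -0.12], [0.014, 0.025, 0, -0.18], [0.019, 0.033, 0, -0.24], [0.025, 0.041, 0, -0.3]]
0.75->0.25 [[-0.01, -0.013, 0, 0.1], [-0.018, -0.026, 0, 0.2], [-0.025, -0.041, 0, 0.3], [-0.031, -0.056, 0, 0.4], [-0.035, -0.071, 0, 0.5]]
0.25->-0.25 [[-0.002, -0.016, 0, 0.1], [-0.003, -0.032, 0, 0.2], [-0.003, -0.048, 0, 0.3], [-0.0, -0.064, 0, 0.4], [0.004, -0.079, 0, 0.5]]
-0.25->-0.75 [[0.005, -0.015, 0, 0.1], [0.012, -0.029, 0, 0.2], [0.021, -0.043, 0, 0.3], [0.03, -0.056, 0, 0.4], [0.041, -0.068, 0, 0.5]]
-0.75->-0.25 [[-0.011, 0.012, 0, -0.1], [-0.02, 0.025, 0, -0.2], [-0.029, 0.038, 0, -0.3], [-0.036, 0.053, 0, -0.4], [-0.041, 0.068, 0, -0.5]]
-0.25->0.25 [[-0.004, 0.016, 0, -0.1], [-0.006, 0.031, 0, -0.2], [-0.007, 0.047, 0, -0.3], [-0.006, 0.063, 0, -0.4], [-0.004, 0.079, 0, -0.5]]
0.25->0.75 [[0.004, 0.015, 0, -0.1], [0.01, 0.03, 0, -0.2], [0.017, 0.045, 0, -0.3], [0.025, 0.058, 0, -0.4], [0.035, 0.071, 0, -0.5]]
```

>>> servo_tool:
  plan:
    - [[0,0,0,0],[0,0,0,0],[-0.003,0,0,0],[-0.005,0,0,0],[-0.005,0,0,0]]
  grip: 0.029

```text
clock: 13.32
tcp_pos: [0.4947, -0.1592, 0.074]
tool_rot: [0.072, -3.14, -0.001]
wrist_force: [0.1, -0.9, 0.0]
width: 0.029
grip_force: 0.0
```

>>> servo_tool:
  plan:
    - [[0,0.014,0,-0.09],[0.001,0.029,0,-0.18],[0.004,0.043,0,-0.27],[0.008,0.057,0,-0.36],[0.013,0.07,0,-0.45]]

```text
clock: 13.73
tcp_pos: [0.5082, -0.0893, 0.0743]
tool_rot: [-0.638, -3.076, 0.002]
wrist_force: [0.7, -2.2, 0.1]
width: 0.0293
grip_force: 1.1
```

>>> servo_tool:
  plan:
    - [[0.004,0.009,0,-0.06],[0.009,0.017,0,-0.12],[0.014,0.025,0,-0.18],[0.019,0.033,0,-0.24],[0.025,0.041,0,-0.3]]

```text
clock: 14.15
tcp_pos: [0.5334, -0.0487, 0.0742]
tool_rot: [-1.088, -2.947, 0.003]
wrist_force: [0.1, -1.3, 0.4]
width: 0.0288
grip_force: 0.8
```

>>> servo_tool:
  plan:
    - [[-0.01,-0.013,0,0.1],[-0.018,-0.026,0,0.2],[-0.025,-0.041,0,0.3],[-0.031,-0.056,0,0.4],[-0.035,-0.071,0,0.5]]

```text
clock: 14.57
tcp_pos: [0.4981, -0.1194, 0.0742]
tool_rot: [0.311, 3.126, 0.002]
wrist_force: [2.2, 2.0, -0.3]
width: 0.0291
grip_force: 1.0
```

>>> servo_tool:
  plan:
    - [[-0.002,-0.016,0,0.1],[-0.003,-0.032,0,0.2],[-0.003,-0.048,0,0.3],[0,-0.064,0,0.4],[0.004,-0.079,0,0.5]]

```text
clock: 14.98
tcp_pos: [0.5013, -0.1985, 0.0739]
tool_rot: [0.471, -3.104, -0.003]
wrist_force: [-1.0, 1.8, 0.3]
width: 0.0291
grip_force: 1.2
```

>>> servo_tool:
  plan:
    - [[0.005,-0.015,0,0.1],[0.012,-0.029,0,0.2],[0.021,-0.043,0,0.3],[0.03,-0.056,0,0.4],[0.041,-0.068,0,0.5]]

```text
clock: 15.4
tcp_pos: [0.5428, -0.2667, 0.0738]
tool_rot: [1.224, -2.892, -0.003]
wrist_force: [-2.2, 2.0, -0.2]
width: 0.029
grip_force: 1.0
```

>>> servo_tool:
  plan:
    - [[-0.011,0.012,0,-0.1],[-0.02,0.025,0,-0.2],[-0.029,0.038,0,-0.3],[-0.036,0.053,0,-0.4],[-0.041,0.068,0,-0.5]]

```text
clock: 15.82
tcp_pos: [0.5023, -0.1986, 0.0743]
tool_rot: [-0.454, 3.108, -0.002]
wrist_force: [2.3, -2.2, -1.1]
width: 0.0289
grip_force: 1.6
```

>>> servo_tool:
  plan:
    - [[-0.004,0.016,0,-0.1],[-0.006,0.031,0,-0.2],[-0.007,0.047,0,-0.3],[-0.006,0.063,0,-0.4],[-0.004,0.079,0,-0.5]]

```text
clock: 16.23
tcp_pos: [0.4988, -0.1195, 0.0745]
tool_rot: [0.328, 3.123, -0.002]
wrist_force: [2.0, -1.6, -0.4]
width: 0.0289
grip_force: 1.2
```

```bash
python3 -c "
from h import *
a,_=grab('top','t6');b,d=grab('side','s6')
P=cloud('side',d);print(rect(box(P,[.49,-.01,.05],[.76,.06,.075])))
f=lambda x:cv2.resize(x,None,fx=4,fy=4,interpolation=cv2.INTER_CUBIC)[:,:,::-1]
cv2.imwrite('pics/c6.png',np.hstack([f(a[145:255,230:330]),f(b[165:275,215:315])])[:600,:800])"
```

```text
([array([631. ,  12.9]), array([195.4,  24.7]), np.float64(2.2)], 305, np.float64(0.0617))
```

View pics/c6.png

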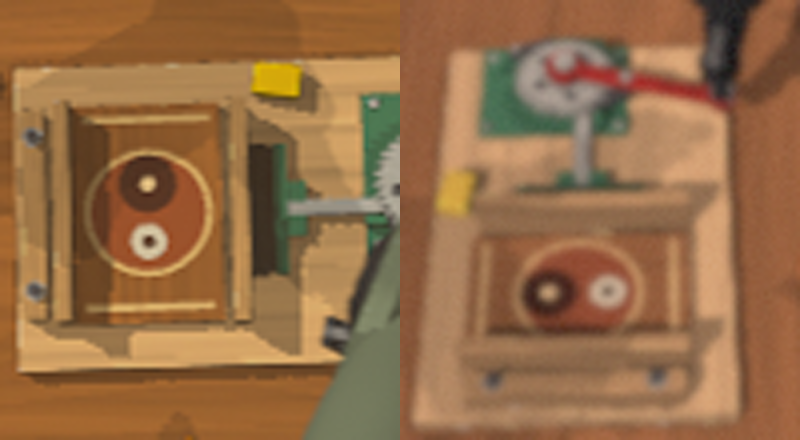

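The jaw cushion is now about at the strip (top crop x≈252), the tray is unmoved and the strip still upright. I'll continue more slowly.

>>> servo_tool:
  plan:
    - [[0.004,0.015,0,-0.1],[0.01,0.03,0,-0.2],[0.017,0.045,0,-0.3],[0.025,0.058,0,-0.4],[0.035,0.071,0,-0.5]]

```text
clock: 16.75
tcp_pos: [0.5329, -0.0492, 0.0741]
tool_rot: [-1.087, -2.946, 0.003]
wrist_force: [-1.0, -1.4, -0.1]
width: 0.029
grip_force: 0.6
```

>>> servo_tool:
  plan:
    - [[-0.01,-0.013,0,0.1],[-0.018,-0.026,0,0.2],[-0.025,-0.041,0,0.3],[-0.031,-0.056,0,0.4],[-0.035,-0.071,0,0.5]]

```text
clock: 17.17
tcp_pos: [0.4981, -0.1203, 0.0742]
tool_rot: [0.307, 3.126, 0.001]
wrist_force: [1.3, 1.8, 0.3]
width: 0.0288
grip_force: 1.0
```

>>> servo_tool:
  plan:
    - [[-0.002,-0.016,0,0.1],[-0.003,-0.032,0,0.2],[-0.003,-0.048,0,0.3],[0,-0.064,0,0.4],[0.004,-0.079,0,0.5]]

```text
clock: 17.58
tcp_pos: [0.5012, -0.1994, 0.0739]
tool_rot: [0.474, -3.104, -0.003]
wrist_force: [-1.4, 3.0, 1.0]
width: 0.0291
grip_force: 1.3
```

>>> servo_tool:
  plan:
    - [[0.005,-0.015,0,0.1],[0.012,-0.029,0,0.2],[0.021,-0.043,0,0.3],[0.03,-0.056,0,0.4],[0.041,-0.068,0,0.5]]

```text
clock: 18.0
tcp_pos: [0.5424, -0.2677, 0.0737]
tool_rot: [1.227, -2.89, -0.003]
wrist_force: [-1.3, 1.4, 0.0]
width: 0.0289
grip_force: 0.9
```

```bash
python3 -c "
from h import *
a,_=grab('top','t7');b,d=grab('side','s7')
P=cloud('side',d);print(rect(box(P,[.49,-.01,.05],[.76,.06,.075])))
f=lambda x:cv2.resize(x,None,fx=4,fy=4,interpolation=cv2.INTER_CUBIC)[:,:,::-1]
cv2.imwrite('pics/c7.png',np.hstack([f(a[145:255,230:330]),f(b[165:275,215:315])])[:600,:800])
from arc import *
for t in(-.75,-.5,-.25,0,.25,.5): seg(t,round(t+.25,2))"
```

```text
([array([630.3,  19.2]), array([194.5,  22.4]), np.float64(2.6)], 306, np.float64(0.0621))
-0.75->-0.5 [[-0.006, 0.006, 0, -0.05], [-0.011, 0.012, 0, -0.1], [-0.016, 0.018, 0, -0.15], [-0.02, 0.025, 0, -0.2], [-0.025, 0.031, 0, -0.25]]
-0.5->-0.25 [[-0.004, 0.007, 0, -0.05], [-0.008, 0.014, 0, -0.1], [-0.011, 0.021, 0, -0.15], [-0.014, 0.029, 0, -0.2], [-0.016, 0.036, 0, -0.25]]
-0.25->0.0 [[-0.002, 0.008, 0, -0.05], [-0.004, 0.016, 0, -0.1], [-0.005, 0.023, 0, -0.15], [-0.006, 0.031, 0, -0.2], [-0.007, 0.039, 0, -0.25]]
0->0.25 [[-0.0, 0.008, 0, -0.05], [0.0, 0.016, 0, -0.1], [0.001, 0.024, 0, -0.15], [0.002, 0.032, 0, -0.2], [0.003, 0.04, 0, -0.25]]
0.25->0.5 [[0.002, 0.008, 0, -0.05], [0.004, 0.015, 0, -0.1], [0.007, 0.023, 0, -0.15], [0.01, 0.03, 0, -0.2], [0.013, 0.038, 0, -0.25]]
0.5->0.75 [[0.004, 0.007, 0, -0.05], [0.008, 0.014, 0, -0.1], [0.012, 0.021, 0, -0.15], [0.017, 0.027, 0, -0.2], [0.022, 0.033, 0, -0.25]]
```

View pics/c7.png

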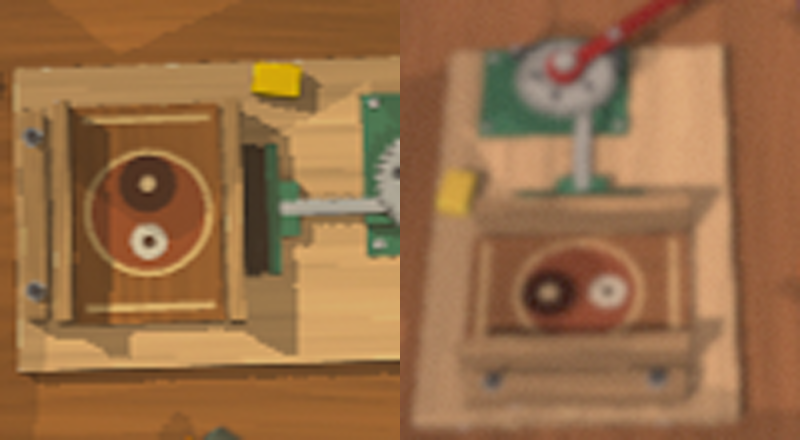

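The strip has moved to near the tray edge, square and upright. I'll make the third drive stroke in 0.25 rad pieces and watch the force.

>>> servo_tool:
  plan:
    - [[-0.006,0.006,0,-0.05],[-0.011,0.012,0,-0.1],[-0.016,0.018,0,-0.15],[-0.02,0.025,0,-0.2],[-0.025,0.031,0,-0.25]]

```text
clock: 18.52
tcp_pos: [0.518, -0.2353, 0.0742]
tool_rot: [-0.842, 3.027, -0.001]
wrist_force: [1.6, -0.6, 0.2]
width: 0.0291
grip_force: 0.5
```

>>> servo_tool:
  plan:
    - [[-0.004,0.007,0,-0.05],[-0.008,0.014,0,-0.1],[-0.011,0.021,0,-0.15],[-0.014,0.029,0,-0.2],[-0.016,0.036,0,-0.25]]

```text
clock: 18.93
tcp_pos: [0.5019, -0.1991, 0.0744]
tool_rot: [-0.458, 3.108, -0.001]
wrist_force: [1.0, -1.1, 0.4]
width: 0.029
grip_force: 1.2
```

>>> servo_tool:
  plan:
    - [[-0.002,0.008,0,-0.05],[-0.004,0.016,0,-0.1],[-0.005,0.023,0,-0.15],[-0.006,0.031,0,-0.2],[-0.007,0.039,0,-0.25]]

```text
clock: 19.35
tcp_pos: [0.4953, -0.1605, 0.0745]
tool_rot: [-0.067, 3.14, -0.002]
wrist_force: [1.9, -1.4, -0.5]
width: 0.0292
grip_force: 1.0
```

>>> servo_tool:
  plan:
    - [[0,0.008,0,-0.05],[0,0.016,0,-0.1],[0.001,0.024,0,-0.15],[0.002,0.032,0,-0.2],[0.003,0.04,0,-0.25]]

```text
clock: 19.77
tcp_pos: [0.4983, -0.1206, 0.0745]
tool_rot: [0.325, 3.124, -0.002]
wrist_force: [0.1, -2.1, -0.6]
width: 0.0291
grip_force: 1.1
```

```bash
python3 -c "
from h import *
for i in range(4):
    read_camera('side');s=manip.read_state();print(s['wrist_force'].round(2),s['grip_force'],s['clock'])
a,_=grab('top','t8');_,d=grab('side','s8')
P=cloud('side',d);print(rect(box(P,[.49,-.01,.05],[.76,.06,.075])))"
```

```text
[-0.3   0.    0.08] 0.10022237431257963 19.8167
[-0.3  -0.58  0.38] 0.0 19.8667
[ 0.6  -0.39 -1.34] 0.0 19.9167
[-0.74  0.09  0.55] 0.0 19.9667
([array([630.9,  30.1]), array([196.2,  21.3]), np.float64(2.7)], 306, np.float64(0.062))
```

>>> servo_tool:
  plan:
    - [[0.001,0.004,0,-0.025],[0.002,0.008,0,-0.05],[0.003,0.011,0,-0.075],[0.004,0.015,0,-0.1],[0.005,0.019,0,-0.125]]

```text
clock: 20.48
tcp_pos: [0.5034, -0.1022, 0.0742]
tool_rot: [-0.517, -3.099, 0.002]
wrist_force: [0.8, -1.8, -0.6]
width: 0.0292
grip_force: 0.6
```

>>> servo_tool:
  plan:
    - [[0.001,0.004,0,-0.025],[0.003,0.007,0,-0.05],[0.005,0.011,0,-0.075],[0.006,0.015,0,-0.1],[0.008,0.019,0,-0.125]]

```text
clock: 20.9
tcp_pos: [0.5109, -0.0838, 0.0741]
tool_rot: [-0.71, -3.059, 0.004]
wrist_force: [-2.7, -4.0, 0.8]
width: 0.029
grip_force: 2.2
```

>>> servo_tool:
  plan:
    - [[0.002,0.003,0,-0.025],[0.004,0.007,0,-0.05],[0.006,0.01,0,-0.075],[0.008,0.014,0,-0.1],[0.01,0.017,0,-0.125]]

```text
clock: 21.32
tcp_pos: [0.5203, -0.0667, 0.0741]
tool_rot: [-0.899, -3.008, 0.005]
wrist_force: [-3.6, -3.9, 2.4]
width: 0.029
grip_force: 2.7
```

```bash
python3 -c "
from h import *
for i in range(4):
    s=manip.read_state();print(s['wrist_force'].round(2),s['grip_force'],s['clock']); read_camera('side')"
```

```text
[-3.63 -3.93  2.4 ] 2.743140086531639 21.3167
[-3.16 -2.8   2.  ] 2.118523120880127 21.3667
[-3.46 -3.16  3.01] 2.0858589559793472 21.4167
[-3.11 -3.5   2.01] 2.3031024634838104 21.4667
```

>>> servo_tool:
  plan:
    - [[0.002,0.003,0,-0.025],[0.004,0.007,0,-0.05],[0.007,0.01,0,-0.075],[0.009,0.013,0,-0.1],[0.012,0.016,0,-0.125]]

```text
clock: 21.93
tcp_pos: [0.532, -0.0507, 0.0741]
tool_rot: [-1.085, -2.946, 0.005]
wrist_force: [-5.9, -5.6, 3.6]
width: 0.0292
grip_force: 4.1
```

```bash
python3 -c "
from h import *
for i in range(4):
    s=manip.read_state();print(s['wrist_force'].round(2),s['tcp_pos'].round(4),s['clock']); read_camera('side')
t=np.arctan2(s['tcp_pos'][1]+.153,.656-s['tcp_pos'][0]);print(t+.046,np.hypot(s['tcp_pos'][1]+.153,.656-s['tcp_pos'][0]))"
```

```text
[-5.88 -5.59  3.62] [ 0.532  -0.0507  0.0741] 21.9333
[-5.65 -3.8   3.03] [ 0.5324 -0.0501  0.0741] 21.9833
[-4.66 -3.1   3.4 ] [ 0.5323 -0.0501  0.0741] 22.0333
[-4.14 -3.62  3.54] [ 0.5323 -0.0502  0.0741] 22.0833
0.739092181244224 0.16085088288772958
```

Handle force is about 8 N while moving, 5.6 N at rest. The holding pawl may give back up to a tooth, so I'll do a short return and pull again to check.

>>> servo_tool:
  plan:
    - [[-0.01,-0.013,0,0.1],[-0.018,-0.026,0,0.2],[-0.025,-0.041,0,0.3],[-0.031,-0.056,0,0.4],[-0.035,-0.071,0,0.5]]

```text
clock: 22.55
tcp_pos: [0.4985, -0.1202, 0.0742]
tool_rot: [0.31, 3.125, 0.004]
wrist_force: [2.0, 2.7, -0.9]
width: 0.029
grip_force: 1.0
```

>>> servo_tool:
  plan:
    - [[0.001,0.004,0,-0.025],[0.002,0.008,0,-0.05],[0.003,0.011,0,-0.075],[0.004,0.015,0,-0.1],[0.005,0.019,0,-0.125]]

```text
clock: 22.97
tcp_pos: [0.5042, -0.1014, 0.0743]
tool_rot: [0.515, 3.098, 0.002]
wrist_force: [-0.2, -1.9, -0.2]
width: 0.0289
grip_force: 0.8
```

>>> servo_tool:
  plan:
    - [[0,0.002,0,-0.01],[0.001,0.003,0,-0.02],[0.001,0.005,0,-0.03],[0.002,0.006,0,-0.04],[0.002,0.008,0,-0.05]]

```text
clock: 23.38
tcp_pos: [0.5063, -0.0948, 0.0745]
tool_rot: [0.593, 3.084, -0.004]
wrist_force: [1.1, -6.2, -1.2]
width: 0.0289
grip_force: 2.7
```

```bash
python3 -c "
from h import *
for i in range(3):
    s=manip.read_state();print(s['wrist_force'].round(2),s['tcp_pos'].round(4),s['clock']); read_camera('side')
t=np.arctan2(s['tcp_pos'][1]+.153,.656-s['tcp_pos'][0]);print(t+.046)"
```

```text
[ 1.05 -6.2  -1.24] [ 0.5063 -0.0948  0.0745] 23.3833
[ 1.01 -5.5  -1.25] [ 0.5064 -0.0945  0.0745] 23.4333
[ 0.65 -4.92 -0.48] [ 0.5063 -0.0945  0.0745] 23.4833
0.41856165123186934
```

>>> servo_tool:
  plan:
    - [[0,0.002,0,-0.01],[0.001,0.003,0,-0.02],[0.001,0.005,0,-0.03],[0.002,0.006,0,-0.04],[0.003,0.008,0,-0.05]]

```text
clock: 23.95
tcp_pos: [0.5088, -0.0871, 0.0746]
tool_rot: [0.671, 3.068, -0.005]
wrist_force: [-2.0, -6.8, 1.4]
width: 0.0296
grip_force: 3.3
```

```bash
python3 -c "
from h import *
for i in range(3):
    s=manip.read_state();print(s['wrist_force'].round(2),s['tcp_pos'].round(4),s['clock']); read_camera('side')"
```

```text
[-2.02 -6.84  1.42] [ 0.5088 -0.0871  0.0746] 23.95
[-0.28 -5.26  2.24] [ 0.5089 -0.0867  0.0746] 24.0
[-1.58 -6.09  1.  ] [ 0.5089 -0.0867  0.0746] 24.05
```

>>> servo_tool:
  plan:
    - [[0.001,0.003,0,-0.02],[0.002,0.006,0,-0.04],[0.004,0.009,0,-0.06],[0.005,0.012,0,-0.08],[0.006,0.015,0,-0.1]]

```text
clock: 24.52
tcp_pos: [0.5156, -0.0727, 0.0747]
tool_rot: [0.824, 3.029, -0.006]
wrist_force: [-0.5, -7.7, 0.3]
width: 0.0293
grip_force: 3.5
```

```bash
python3 -c "
from h import *
for i in range(3):
    s=manip.read_state();print(s['wrist_force'].round(2),s['tcp_pos'].round(4),s['clock']); read_camera('side')"
```

```text
[-0.47 -7.73  0.33] [ 0.5156 -0.0727  0.0747] 24.5167
[ 0.49 -7.82 -0.42] [ 0.5157 -0.072   0.0747] 24.5667
[ 0.36 -7.08  0.52] [ 0.5156 -0.0721  0.0747] 24.6167
```

>>> servo_tool:
  plan:
    - [[0.001,0.003,0,-0.02],[0.003,0.006,0,-0.04],[0.005,0.009,0,-0.06],[0.006,0.011,0,-0.08],[0.008,0.014,0,-0.1]]

```text
clock: 25.08
tcp_pos: [0.5231, -0.0592, 0.0747]
tool_rot: [0.975, 2.984, -0.008]
wrist_force: [-1.2, -9.9, 0.7]
width: 0.0289
grip_force: 4.3
```

```bash
python3 -c "
from h import *
for i in range(3):
    s=manip.read_state();print(s['wrist_force'].round(2),s['tcp_pos'].round(4),s['clock']); read_camera('side')"
```

```text
[-1.21 -9.89  0.66] [ 0.5231 -0.0592  0.0747] 25.0833
[ 0.65 -8.04  0.96] [ 0.5235 -0.0586  0.0747] 25.1333
[-0.43 -7.84  0.09] [ 0.5234 -0.0587  0.0747] 25.1833
```

About 8.7 N while moving. I'll stop here: ease back, open and lift away.

>>> servo_tool:
  plan:
    - [[-0.002,-0.003,0,0.02],[-0.004,-0.007,0,0.04],[-0.006,-0.01,0,0.06],[-0.008,-0.014,0,0.1],[-0.008,-0.014,0,0.1]]

```text
clock: 25.65
tcp_pos: [0.5143, -0.0705, 0.0742]
tool_rot: [-0.821, -3.032, -0.002]
wrist_force: [-0.3, 0.0, 0.0]
width: 0.029
grip_force: 0.0
```

>>> servo_tool:
  plan:
    - [[0.001,0.002,0,0],[0.001,0.002,0,0],[0.001,0.002,0,0],[0.001,0.002,0,0],[0.001,0.002,0,0]]
  grip: 0.045

```text
clock: 26.07
tcp_pos: [0.5156, -0.0681, 0.0742]
tool_rot: [-0.821, -3.032, -0.0]
wrist_force: [-0.1, 0.5, -0.3]
width: 0.0449
grip_force: 0.0
```

>>> servo_tool:
  plan:
    - [[0,0,0.015,0],[0,0,0.04,0],[0,0,0.07,0],[0,0,0.1,0],[0,0,0.12,0]]

```text
clock: 26.48
tcp_pos: [0.5164, -0.0684, 0.197]
tool_rot: [0.82, 3.03, 0.0]
wrist_force: [2.3, -0.2, 0.6]
width: 0.0448
grip_force: 0.0
```

>>> servo_tool:
  plan:
    - [[-0.03,-0.02,0,0],[-0.06,-0.04,0,0],[-0.09,-0.06,0,0],[-0.12,-0.08,0,0],[-0.14,-0.1,0,0]]

```text
clock: 26.9
tcp_pos: [0.3729, -0.1682, 0.1942]
tool_rot: [-0.82, -3.031, -0.0]
wrist_force: [0.5, 0.5, -0.7]
width: 0.0451
grip_force: 0.0
```

```bash
python3 -c "
from h import *
a,_=grab('top','t9');b,d=grab('side','s9')
P=cloud('side',d);print(rect(box(P,[.49,.0,.05],[.76,.07,.075])))
f=lambda x:cv2.resize(x,None,fx=4,fy=4,interpolation=cv2.INTER_CUBIC)[:,:,::-1]
cv2.imwrite('pics/c9.png',np.hstack([f(a[145:255,230:330]),f(b[165:275,215:315])])[:600,:800])"
```

```text
([array([631.,  30.]), array([196.6,  21.8]), np.float64(2.9)], 304, np.float64(0.062))
```

View pics/c9.png

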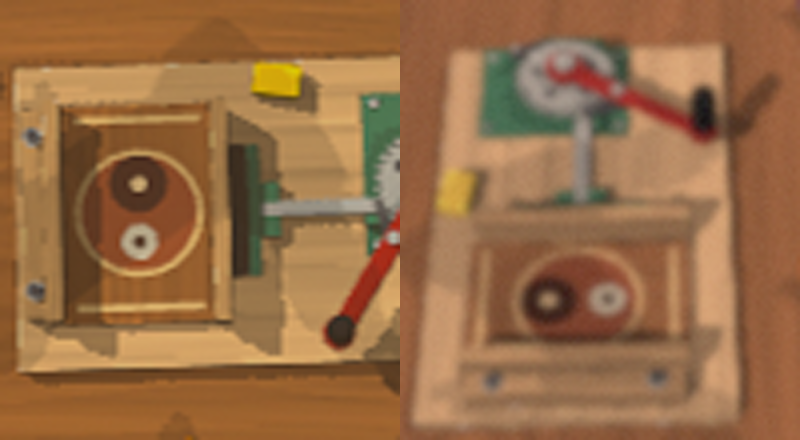

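The tray is flat against the fence (crop x≈55), the strip is tight between tray and cushion (x≈215–232), and the robot is clear. I'm handing it in.

```bash
python3 -c "
from h import *
print(manip.sign_off())"
```

```text
the job is handed in; nothing more can be done
None
```

I handed the job in: the pale side stands square in the gap, level with the tray ends, and the jaw has pushed it and the tray home against the fence. The last pull on the lever took about 8.7 N; the force after letting go was not measured, I estimate 60–100 N at the jaw. No verdict was returned.

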